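# Release the latched key on the bench power box

### The job

One of the four identical keys on the bench's power box has been left latched down. With the fingertips, tap each of the four keys lightly in turn, from the left end to the right end as the robot sees them, to find the one that is latched; then press that key fully down and let it go so that it springs up like the others. Only tap the other keys, do not push them in, and leave the things lying round the box where they are.

Things in the scene. Friction and masses are not known exactly. Their poses are not given: they have to be found in the camera images.
- power_box: grey steel box fixed to the bench, 110 (x) x 230 (y) x 50 mm high, with black frames 3 mm high round the keys on its top. Origin: centre of its underside, on the bench; z up, x away from the robot, y along the key row, +y to the robot's left. Keys at y = +75, +25, -25, -75 mm, x = 0, turned as the box; clear gap between keys 16 mm.
- key_a: one of the four identical pale keys, 36 x 34 mm; its name does not tell its place in the row. Origin: middle of its top face, moving with it. Slides down on a spring, 14 mm in all. Up: top 74 mm above the bench, yields from 1 N. Latched (one key): top 68 mm, solid to 6 N. Both then give 1 mm per 0.8 N. Latched key pushed 3.5 mm lower (9 N; stop at 8 mm, 12 N): catch frees, it springs up when let go.
- key_b: one of the four identical pale keys, 36 x 34 mm; its name does not tell its place in the row. Origin: middle of its top face, moving with it. Slides down on a spring, 14 mm in all. Up: top 74 mm above the bench, yields from 1 N. Latched (one key): top 68 mm, solid to 6 N. Both then give 1 mm per 0.8 N. Latched key pushed 3.5 mm lower (9 N; stop at 8 mm, 12 N): catch frees, it springs up when let go.
- key_c: one of the four identical pale keys, 36 x 34 mm; its name does not tell its place in the row. Origin: middle of its top face, moving with it. Slides down on a spring, 14 mm in all. Up: top 74 mm above the bench, yields from 1 N. Latched (one key): top 68 mm, solid to 6 N. Both then give 1 mm per 0.8 N. Latched key pushed 3.5 mm lower (9 N; stop at 8 mm, 12 N): catch frees, it springs up when let go.
- key_d: one of the four identical pale keys, 36 x 34 mm; its name does not tell its place in the row. Origin: middle of its top face, moving with it. Slides down on a spring, 14 mm in all. Up: top 74 mm above the bench, yields from 1 N. Latched (one key): top 68 mm, solid to 6 N. Both then give 1 mm per 0.8 N. Latched key pushed 3.5 mm lower (9 N; stop at 8 mm, 12 N): catch frees, it springs up when let go.
- glue_mid (a point): bystander: a yellow glue bottle with an orange cap, 56 mm across and 150 mm tall, standing beyond the box; this point is its centre
- tape_mid (a point): bystander: a black tape measure, about 66 x 36 x 58 mm tall, standing on the bench left of the box; this point is its centre
- offcut_mid (a point): bystander: a pale wooden offcut 120 x 44 x 35 mm lying on the bench right of the box; this point is its centre
- square_mid (a point): bystander: a carpenter's try square, dark wooden stock 100 mm long and 18 mm high with a flat steel blade 130 mm long, lying on the bench at the right; this point is the middle of the stock

How it is judged:
On the way, in this order (a step that is already met when the one before it is completed fails the run):
1. the fingertips tap the first key from the left while the latched key is still latched (((y of key_a in the frame of power_box between 0.063 and 0.087 m and contact force between the fingers and key_a above 0.4 N) or (y of key_b in the frame of power_box between 0.063 and 0.087 m and contact force between the fingers and key_b above 0.4 N) or (y of key_c in the frame of power_box between 0.063 and 0.087 m and contact force between the fingers and key_c above 0.4 N) or (y of key_d in the frame of power_box between 0.063 and 0.087 m and contact force between the fingers and key_d above 0.4 N)) and ((z of key_a in the frame of power_box below 0.0705 m and distance of key_a from where it was at the start of the episode below 0.0035 m) or (z of key_b in the frame of power_box below 0.0705 m and distance of key_b from where it was at the start of the episode below 0.0035 m) or (z of key_c in the frame of power_box below 0.0705 m and distance of key_c from where it was at the start of the episode below 0.0035 m) or (z of key_d in the frame of power_box below 0.0705 m and distance of key_d from where it was at the start of the episode below 0.0035 m))), for 0.02 s.
2. the fingertips tap the second key from the left while the latched key is still latched (((y of key_a in the frame of power_box between 0.013 and 0.037 m and contact force between the fingers and key_a above 0.4 N) or (y of key_b in the frame of power_box between 0.013 and 0.037 m and contact force between the fingers and key_b above 0.4 N) or (y of key_c in the frame of power_box between 0.013 and 0.037 m and contact force between the fingers and key_c above 0.4 N) or (y of key_d in the frame of power_box between 0.013 and 0.037 m and contact force between the fingers and key_d above 0.4 N)) and ((z of key_a in the frame of power_box below 0.0705 m and distance of key_a from where it was at the start of the episode below 0.0035 m) or (z of key_b in the frame of power_box below 0.0705 m and distance of key_b from where it was at the start of the episode below 0.0035 m) or (z of key_c in the frame of power_box below 0.0705 m and distance of key_c from where it was at the start of the episode below 0.0035 m) or (z of key_d in the frame of power_box below 0.0705 m and distance of key_d from where it was at the start of the episode below 0.0035 m))), for 0.02 s.
3. the fingertips tap the third key from the left while the latched key is still latched (((y of key_a in the frame of power_box between -0.037 and -0.013 m and contact force between the fingers and key_a above 0.4 N) or (y of key_b in the frame of power_box between -0.037 and -0.013 m and contact force between the fingers and key_b above 0.4 N) or (y of key_c in the frame of power_box between -0.037 and -0.013 m and contact force between the fingers and key_c above 0.4 N) or (y of key_d in the frame of power_box between -0.037 and -0.013 m and contact force between the fingers and key_d above 0.4 N)) and ((z of key_a in the frame of power_box below 0.0705 m and distance of key_a from where it was at the start of the episode below 0.0035 m) or (z of key_b in the frame of power_box below 0.0705 m and distance of key_b from where it was at the start of the episode below 0.0035 m) or (z of key_c in the frame of power_box below 0.0705 m and distance of key_c from where it was at the start of the episode below 0.0035 m) or (z of key_d in the frame of power_box below 0.0705 m and distance of key_d from where it was at the start of the episode below 0.0035 m))), for 0.02 s.
4. the fingertips tap the fourth key from the left while the latched key is still latched (((y of key_a in the frame of power_box between -0.087 and -0.063 m and contact force between the fingers and key_a above 0.4 N) or (y of key_b in the frame of power_box between -0.087 and -0.063 m and contact force between the fingers and key_b above 0.4 N) or (y of key_c in the frame of power_box between -0.087 and -0.063 m and contact force between the fingers and key_c above 0.4 N) or (y of key_d in the frame of power_box between -0.087 and -0.063 m and contact force between the fingers and key_d above 0.4 N)) and ((z of key_a in the frame of power_box below 0.0705 m and distance of key_a from where it was at the start of the episode below 0.0035 m) or (z of key_b in the frame of power_box below 0.0705 m and distance of key_b from where it was at the start of the episode below 0.0035 m) or (z of key_c in the frame of power_box below 0.0705 m and distance of key_c from where it was at the start of the episode below 0.0035 m) or (z of key_d in the frame of power_box below 0.0705 m and distance of key_d from where it was at the start of the episode below 0.0035 m))), for 0.02 s.
5. the latched key is pressed fully down by the fingertips (((z of key_a in the frame of power_box below 0.064 m and distance of key_a from where it was at the start of the episode below 0.0085 m and contact force between the fingers and key_a above 2 N) or (z of key_b in the frame of power_box below 0.064 m and distance of key_b from where it was at the start of the episode below 0.0085 m and contact force between the fingers and key_b above 2 N) or (z of key_c in the frame of power_box below 0.064 m and distance of key_c from where it was at the start of the episode below 0.0085 m and contact force between the fingers and key_c above 2 N) or (z of key_d in the frame of power_box below 0.064 m and distance of key_d from where it was at the start of the episode below 0.0085 m and contact force between the fingers and key_d above 2 N))), for 0.02 s.
At the end, for the whole second after the job is handed in: All four keys stand up at rest, tops at least 72 mm above the bench (2 mm or less below full height) (z of each of key_a, key_b, key_c, key_d in the frame of power_box above 0.072 m and linear speed of each of key_a, key_b, key_c, key_d below 0.02 m/s); the robot touches nothing.
It fails at once if a key that was up is pushed in (more than 10.5 mm down) instead of tapped lightly (distance of any of key_a, key_b, key_c, key_d from where it was at the start of the episode above 0.0105 m).
It fails at once if a bystander object is moved, lifted or carried (more than 25 mm) (distance of any of glue_mid, tape_mid, offcut_mid, square_mid from where it was at the start of the episode above 0.025 m).
It also fails if it takes over 51 s, if anything falls off the work surface, if the arm or the gripper's body presses on something with over 40 N, if the wrist force passes 120 N, or if a joint passes its speed limit or range.

### The arm

A 6-joint arm with a two-finger parallel gripper is mounted at the origin on the work surface. World frame = base frame: x ahead of the robot, y to its left, z up, the work surface at z = 0. Lengths are in m, angles in rad, forces in N, time in s.
With the tool pointing down it reaches from about 0.275 to 1 m from the base axis. Payload 8.4 kg.
Tool frame: the origin (TCP) lies at the very end of the fingers, on their centre line; the grasp point (between the pads) lies 19 mm behind it; z points along the fingers, x is the direction in which the jaws open and shut, and the axes are right-handed (so a half turn about z gives the same grasp; the last joint's range is limited). The gripper opens to 85 mm and grips with 20 to 120 N. Pads are 22 mm wide; open, the fingers measure 114 mm over their backs; the gripper's body (76 mm by 85 mm) begins 54 mm behind the grasp point. The pads swing forward as they close: fully open they stand 13 mm farther back than shut.
Start: joints at [1.337, 0.353, 1.633, -0, 1.155, -0.002], TCP at [0.144, 0.608, 0.207] pointing down, gripper open.
Joint ranges: [-2.63, 2.63], [-0.92, 2.1], [0.06, 2.66], [-1.3, 4.44], [0, 2.69], [-3.02, 3.02]. Speed limits (rad/s): [2.22, 2.22, 2.79, 3.14, 3.14, 3.14].

### API

Orientations are given as a rotation vector (axis times angle).
In Python, from station import get_state, camera, get_calibration, ticket gives the robot as it stands.
- The arm moves only by the shell command python3 -m creep 'ROWS'. ROWS is JSON, a list of rows, each a list of 7 numbers: the shift along the tool's x, y, z in mm, then the turn, a rotation vector about the tool's x, y, z in rad, then the opening, from -1 (shut) to 1 (fully open). A call has 1 to 12 rows; each row shifts and turns the commanded pose from where the row before left it, along the tool's axes as they then stand; what a row does not reach is not made up. A row lasts 1/12 s, in which the tool goes at most 41.7 mm and 7.16 degrees, less where a joint would pass 70% of its speed; a pose out of reach is approached as far as the arm can. A call with a gripper value outside its range is refused whole. The fingers move at their own pace and stop on an object; the grip force is fixed at half the most. Time passes only in rows, so rows that do not move let the fingers close. It gives the time, the measured TCP pose, the force and the opening at its end, in the units of the state.
- get_state(): the state, without advancing time (a new reading comes with each control period).
- camera(name): name is "scene" or "top" or "wrist"; returns (picture, depth): 480x640x3 uint8, blue, green, red; 480x640 float32, m along the optical axis (not along the pixel's ray), 0 where there is no reading.
- get_calibration(name): a dict with "fx", "fy", "cx", "cy" (pixels), "origin" and "orientation" of the camera in the world; the wrist camera has in their place "mount" (4x4, takes a point from camera to tool coordinates, whose origin is the TCP and whose axes are the tool frame's). Camera axes: x right, y up, looking along -z (the intrinsics and any distortion apply to the point x, -y, -z); pixel columns grow to the right and rows downward; lengths in m; the calibration is good to about 2 mm. A picture is of the moment at which its call begins: read the wrist's pose just before it. get_calibration takes no time and is no camera call.
- ticket.finish_job(): hands the job in, once; it reports no verdict.
The state is a dict: "time_s": time; "q": joint angles; "joint_velocities": joint speeds; "tau": joint torques, N m; "tcp_pos": TCP position; "tcp_rot": TCP orientation; "force": force on the tool from outside, world axes, zero at the start; "ft_torque": the same for the moment, N m; "width": finger opening in m.
Only numpy, scipy, OpenCV 4.12 (cv2) and the standard library are available. Lean on these libraries where they do the work, as an engineer would, in place of code of your own. Each camera call takes 0.05 s, during which the arm holds its last target. There are 200 camera calls.

## Working session

There is one attempt and no reset: what is moved stays moved. The work goes in short steps, Python scripts to look and compute and a shell command to move; the robot and the scene stay as the last step left them, time stands still between calls to the robot, and variables do not carry over. Pictures are saved under pics/ and viewed, about 8 in all and at most 12, crops included, and the job is handed in when it is done.

```bash
mkdir -p pics
cat > h.py <<'E'
import numpy as np,cv2
from station import get_state,camera,get_calibration
from scipy.spatial.transform import Rotation as R
def rot(o):
    o=np.array(o,float)
    return o if o.shape==(3,3) else (R.from_rotvec(o).as_matrix() if o.size==3 else R.from_quat(o).as_matrix())
def pts(name,d,uv):
    c=get_calibration(name); uv=np.array(uv,float); z=np.array([d[int(v),int(u)] for u,v in uv])
    p=np.c_[(uv[:,0]-c['cx'])/c['fx']*z,-(uv[:,1]-c['cy'])/c['fy']*z,-z]
    return p@rot(c['orientation']).T+np.array(c['origin'])
E
python3 - <<'E'
from h import *
for n in('top','scene'):
    c=get_calibration(n);print(n,c)
    p,d=camera(n);cv2.imwrite(f'pics/{n}1.png',p);np.save(f'{n}1.npy',d)
s=get_state();print(s)
E
```

```text
top {'fx': 511.85020413177847, 'fy': 511.85020413177847, 'cx': 323.9900544595268, 'cy': 238.18956151946335, 'origin': array([ 0.46282727, -0.01733336,  1.06408105]), 'orientation': array([ 0.104183  , -0.09019913, -1.56038967])}
scene {'fx': 500.23808602484905, 'fy': 500.23808602484905, 'cx': 328.1705608060135, 'cy': 242.35104555095626, 'origin': array([1.27617961, 0.69338293, 0.7965696 ]), 'orientation': array([0.45676605, 1.08926921, 2.12204171])}
{'time_s': 0.1, 'q': array([ 1.33657165e+00,  3.53569940e-01,  1.63405570e+00, -8.93630606e-06,
        1.15522087e+00, -2.41540527e-03]), 'joint_velocities': array([-3.04611983e-04, -2.04818293e-03, -5.74399853e-04,  5.27199205e-04,
        3.43612783e-05, -1.19126396e-03]), 'tau': array([-5.35876734e-05, -6.06357908e+01, -3.42816281e+01,  3.05671665e-05,
        3.98965189e-03,  1.72372819e-05]), 'tcp_pos': array([0.14349189, 0.60783082, 0.20674411]), 'tcp_rot': array([ 2.46281899e+00,  1.94915640e+00, -1.53902620e-03]), 'force': array([ 0.89655998, -0.6183986 , -0.01838622]), 'ft_torque': array([ 0.0104125 , -0.01382375, -0.0177562 ]), 'width': 0.08548528853571924}
```

View pics/top1.png

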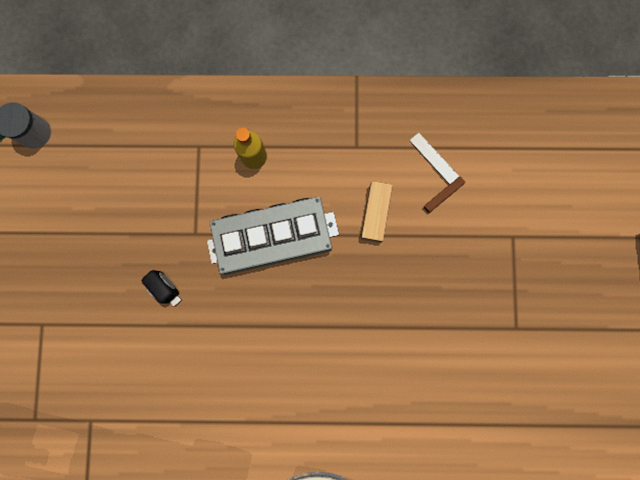

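View pics/scene1.png

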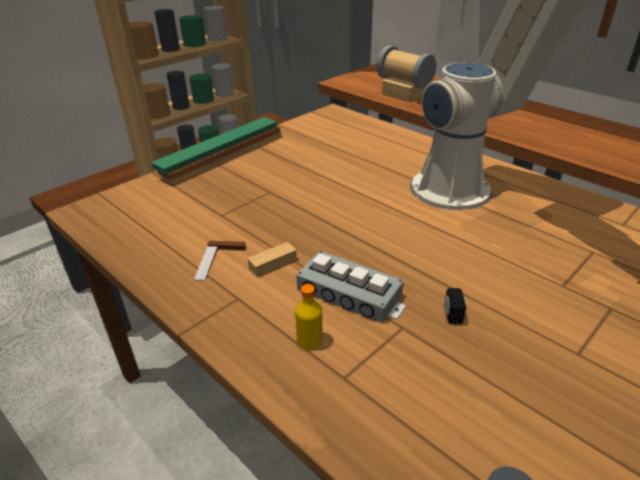

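The top view shows the box with its key row from (232,242) on the left to (307,225) on the right. The bottle is beyond it at (250,150), the tape at (160,288) and the offcut at (377,212). Next I'll segment the keys.

Run:
```python
from h import *
p=cv2.imread('pics/top1.png');d=np.load('top1.npy')
hsv=cv2.cvtColor(p,cv2.COLOR_BGR2HSV)
m=((hsv[...,2]>175)&(hsv[...,1]<40)).astype(np.uint8)
m[:190]=0;m[275:]=0;m[:,:205]=0;m[:,345:]=0
n,l,st,ce=cv2.connectedComponentsWithStats(m)
c=get_calibration('top')
K=[]
for i in range(1,n):
    if st[i,4]<150: continue
    ys,xs=np.where(l==i); P=pts('top',d,np.c_[xs,ys]); 
    # ray onto z=.074
    r=rot(c['orientation'])@np.array([(ce[i,0]-c['cx'])/c['fx'],-(ce[i,1]-c['cy'])/c['fy'],-1]);o=np.array(c['origin'])
    q=o+r*(.074-o[2])/r[2]
    print(ce[i],st[i,4],np.median(P,0).round(4),q.round(4));K.append(q)
K=np.array(sorted(K,key=lambda a:-a[1]))
print(np.linalg.norm(np.diff(K[:,:2],axis=0),axis=1),np.degrees(np.arctan2(*(K[-1]-K[0])[[1,0]])))
# box corners from depth
Z=pts('top',d,[(u,v) for v in range(180,290) for u in range(200,350)])
b=Z[(Z[:,2]>.043)&(Z[:,2]<.060)];print('box',cv2.minAreaRect(b[:,:2].astype(np.float32)*1000))
print('bench',pts('top',d,[(300,300),(200,300),(350,200)])[:,2])
s=get_state();print(R.from_rotvec(s['tcp_rot']).as_matrix().round(4))
```

```text
[331.31527094 224.10837438] 203 [ 0.6251 -0.0219  0.0033] [ 0.614 -0.022  0.074]
[306.18181818 224.33566434] 286 [0.6136 0.0274 0.0732] [0.6131 0.0271 0.074 ]
[281.44755245 230.35314685] 286 [0.6023 0.0764 0.0673] [0.6009 0.0753 0.074 ]
[317.60750853 238.89761092] 293 [0.5853 0.0006 0.0495] [0.5846 0.0045 0.074 ]
[256.24125874 235.53496503] 286 [0.5898 0.1245 0.0731] [0.5903 0.1244 0.074 ]
[231.21126761 241.23591549] 284 [0.5792 0.1732 0.0736] [0.5787 0.173  0.074 ]
[0.04996591 0.0501926  0.0497339  0.03643076 0.03955103] -79.75690141200123
box ((597.2625732421875, 102.01038360595703), (113.93736267089844, 229.93612670898438), 13.366147994995117)
bench [ 0.00098367 -0.00283047  0.0004698 ]
[[ 2.297e-01  9.733e-01 -3.000e-04]
 [ 9.733e-01 -2.297e-01 -1.200e-03]
 [-1.300e-03  0.000e+00 -1.000e+00]]
```

Key tops measure 73.6, 73.1, 67.3 and 73.2 mm from left to right, so the third looks latched. Spacing is 50 mm and yaw about 13°, as expected. I'll turn the tool to the box yaw and shut the gripper.

```bash
python3 -m creep '[[0,0,0,0,0,0.11,-1],[0,0,0,0,0,0.11,-1],[0,0,0,0,0,0.11,-1],[0,0,0,0,0,0.11,-1],[0,0,0,0,0,0.11,-1],[0,0,0,0,0,0.11,-1],[0,0,0,0,0,0.11,-1],[0,0,0,0,0,0.11,-1],[0,0,0,0,0,0.11,-1],[0,0,0,0,0,0.118,-1]]'
cat > go.py <<'E'
import sys
from h import *
s=get_state();T=rot(s['tcp_rot']);p=np.array(s['tcp_pos'])
print('t',s['time_s'],'p',p.round(4),'yaw',np.degrees(np.arctan2(T[1,0],T[0,0])).round(2),'tilt',T[:,2].round(4),'F',s['force'].round(2),'w',round(s['width'],4),'q',s['q'].round(2))
K=np.array([[.5790,.1731],[.5901,.1244],[.6016,.0759],[.6133,.0272]])
for i,k in enumerate(K): print('K',i+1,(T.T@(np.r_[k,.074]-p)*1000).round(1))
E
python3 go.py
```

```text
time_s: 0.93
tcp_pos: [0.1435, 0.608, 0.2069]
tcp_rot: [3.121, 0.354, -0.0]
force: [0.8, -0.3, 0.7]
width: 0.0001
t 0.9333 p [0.1435 0.608  0.2069] yaw 12.93 tilt [-2.e-04 -9.e-04 -1.e+00] F [ 0.82 -0.35  0.73] w 0.0001 q [ 1.34  0.35  1.63 -0.    1.16  1.11]
K 1 [327.2 521.2 133.2]
K 2 [327.1 571.1 133.3]
K 3 [327.5 621.  133.3]
K 4 [328.  671.1 133.3]
```

```bash
python3 -m creep '[[18,29,2,0,0,0,-1],[18,29,2,0,0,0,-1],[18,29,2,0,0,0,-1],[18,29,2,0,0,0,-1],[18,29,2,0,0,0,-1],[18,29,2,0,0,0,-1],[18,29,2,0,0,0,-1],[18,29,2,0,0,0,-1],[18,29,2,0,0,0,-1],[18,29,2,0,0,0,-1],[18,29,2,0,0,0,-1],[18,29,2,0,0,0,-1]]'; python3 go.py
```

```text
time_s: 1.93
tcp_pos: [0.4343, 0.3175, 0.1831]
tcp_rot: [3.121, 0.362, -0.0]
force: [1.7, -1.0, -0.6]
width: -0.0002
t 1.9333 p [0.4343 0.3175 0.1831] yaw 13.24 tilt [-3.e-04 -1.e-04 -1.e+00] F [ 1.74 -1.   -0.65] w -0.0002 q [0.63 0.24 1.84 0.   1.05 0.4 ]
K 1 [107.8 173.7 109.1]
K 2 [107.5 223.7 109.1]
K 3 [107.6 273.5 109.1]
K 4 [107.8 323.6 109.1]
```

```bash
python3 -m creep '[[18,29,10,0,0,0,-1],[18,29,10,0,0,0,-1],[18,29,10,0,0,0,-1],[18,29,10,0,0,0,-1],[18,29,10,0,0,0,-1],[17,28,10,0,0,0,-1],[0,0,10,0,0,0,-1],[0,0,0,0,0,0,-1],[0,0,0,0,0,0,-1]]'; python3 go.py
python3 - <<'E'
from h import *
for n in('top','scene'):
    p,d=camera(n)
    p=p[150:330,150:390] if n=='top' else p[200:380,230:470]
    cv2.imwrite(f'pics/{n}2.png',cv2.resize(p,None,fx=3,fy=3))
E
```

```text
time_s: 2.68
tcp_pos: [0.5762, 0.1749, 0.1125]
tcp_rot: [3.121, 0.361, -0.004]
force: [0.1, -0.1, 0.7]
width: -0.0001
t 2.6833 p [0.5762 0.1749 0.1125] yaw 13.19 tilt [-2.4e-03 -4.0e-04 -1.0e+00] F [ 0.12 -0.14  0.73] w -0.0001 q [0.29 0.42 1.76 0.   0.96 0.06]
K 1 [ 2.4  2.4 38.5]
K 2 [ 2.1 52.3 38.5]
K 3 [  2.2 102.2  38.5]
K 4 [  2.5 152.3  38.5]
```

View pics/scene2.png

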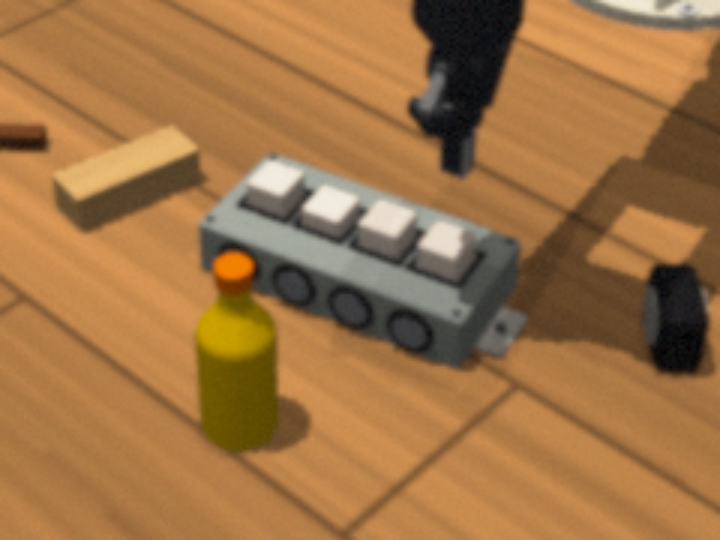

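The closed fingertip hangs over the leftmost key at (458,160), and the third key from the left, near (330,210), sits lower. Now I'll descend to just above key 1.

```bash
python3 -m creep '[[1.2,1.2,11,0,0,0,-1],[1.2,1.2,11,0,0,0,-1],[0,0,10,0,0,0,-1],[0,0,0,0,0,0,-1],[0,0,0,0,0,0,-1],[0,0,0,0,0,0,-1]]'; python3 go.py; python3 -m creep '[[0,0,1,0,0,0,-1],[0,0,1,0,0,0,-1],[0,0,1,0,0,0,-1],[0,0,1,0,0,0,-1],[0,0,0,0,0,0,-1],[0,0,0,0,0,0,-1]]'; python3 go.py
```

```text
time_s: 3.28
tcp_pos: [0.5801, 0.1734, 0.0812]
tcp_rot: [3.121, 0.362, -0.001]
force: [-0.3, 0.1, 0.1]
width: 0.0002
t 3.2833 p [0.5801 0.1734 0.0812] yaw 13.25 tilt [-4.e-04 -1.e-04 -1.e+00] F [-0.31  0.12  0.12] w 0.0002 q [ 0.29  0.47  1.78 -0.    0.9   0.06]
K 1 [-1.1  0.1  7.2]
K 2 [-1.4 50.   7.2]
K 3 [-1.4 99.8  7.2]
K 4 [ -1.1 149.9   7.2]
time_s: 3.78
tcp_pos: [0.5802, 0.1733, 0.0774]
tcp_rot: [-3.121, -0.362, -0.0]
force: [0.3, 0.4, 0.0]
width: 0.0
t 3.7833 p [0.5802 0.1733 0.0774] yaw 13.23 tilt [ 0.  0. -1.] F [0.28 0.36 0.  ] w 0.0 q [0.29 0.47 1.78 0.   0.89 0.06]
K 1 [-1.2 -0.1  3.4]
K 2 [-1.5 49.8  3.4]
K 3 [-1.4 99.7  3.4]
K 4 [ -1.2 149.8   3.4]
```

```bash
python3 -m creep '[[-1,0,1,0,0,0,-1],[0,0,1,0,0,0,-1],[0,0,1.5,0,0,0,-1],[0,0,1.5,0,0,0,-1],[0,0,0,0,0,0,-1],[0,0,0,0,0,0,-1],[0,0,0,0,0,0,-1]]'; python3 go.py|head -1;  python3 -m creep '[[0,0,1,0,0,0,-1],[0,0,1,0,0,0,-1],[0,0,0,0,0,0,-1],[0,0,0,0,0,0,-1],[0,0,0,0,0,0,-1]]'; python3 go.py|head -1
```

```text
time_s: 4.37
tcp_pos: [0.5792, 0.1731, 0.0723]
tcp_rot: [3.121, 0.362, -0.0]
force: [-0.5, 0.3, -0.1]
width: -0.0002
t 4.3667 p [0.5792 0.1731 0.0723] yaw 13.24 tilt [-1.e-04 -0.e+00 -1.e+00] F [-0.5   0.28 -0.07] w -0.0002 q [ 0.29  0.48  1.78 -0.    0.88  0.06]
time_s: 4.78
tcp_pos: [0.5792, 0.1731, 0.0704]
tcp_rot: [-3.121, -0.362, -0.0]
force: [-0.4, -0.3, 0.3]
width: -0.0
t 4.7833 p [0.5792 0.1731 0.0704] yaw 13.24 tilt [ 0.  0. -1.] F [-0.4  -0.33  0.26] w -0.0 q [ 0.29  0.48  1.79 -0.    0.88  0.06]
```

```bash
for i in 1 2 3; do python3 -m creep '[[0,0,1,0,0,0,-1],[0,0,0,0,0,0,-1],[0,0,0,0,0,0,-1]]' >/dev/null; python3 go.py|head -1; done
python3 - <<'E'
from h import *
p,d=camera('scene');cv2.imwrite('pics/scene3.png',cv2.resize(p[230:330,300:420],None,fx=6,fy=6,interpolation=cv2.INTER_CUBIC))
E
```

```text
t 5.0333 p [0.5792 0.173  0.0693] yaw 13.23 tilt [-1.e-04 -1.e-04 -1.e+00] F [ 0.73  0.51 -0.01] w 0.0 q [ 0.29  0.48  1.79 -0.    0.87  0.06]
t 5.2833 p [0.5791 0.173  0.0683] yaw 13.23 tilt [-1.e-04 -0.e+00 -1.e+00] F [ 0.21 -0.15  0.38] w 0.0001 q [ 0.29  0.48  1.79 -0.    0.87  0.06]
t 5.5333 p [0.5791 0.1731 0.0673] yaw 13.24 tilt [-1.e-04 -1.e-04 -1.e+00] F [-0.56  0.74  0.06] w 0.0 q [ 0.29  0.48  1.79 -0.    0.87  0.06]
```

View pics/scene3.png

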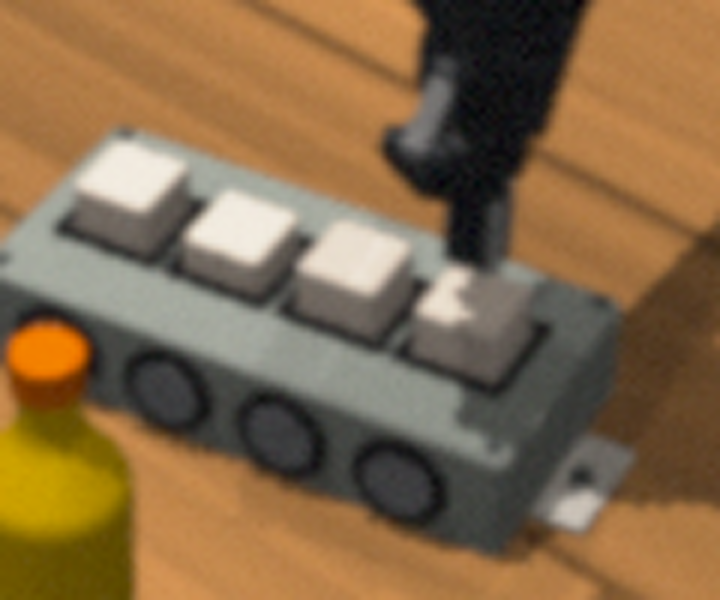

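The fingertip, ending at about (475,262) in the crop, appears at the robot-side edge of key 1 or still hovering above it, with no force. I'll measure both from depth.

Run:
```python
from h import *
n='scene'
p,d=camera(n)
uv=[(u,v) for v in range(225,320) for u in range(310,400)]
P=pts(n,d,uv);px=np.array([p[v,u] for u,v in uv]).astype(int)
s=get_state();T=rot(s['tcp_rot']);L=(P-s['tcp_pos'])@T*1000
dark=px.max(1)<60
f=dark&(np.abs(L[:,0])<40)&(np.abs(L[:,1])<25)&(L[:,2]<4)&(L[:,2]>-40)
for a in range(-40,5,4):
    q=L[f&(L[:,2]>=a)&(L[:,2]<a+4)]
    if len(q):print(a,len(q),q.mean(0).round(1),q[:,:2].min(0).round(1),q[:,:2].max(0).round(1))
br=(px.min(1)>90)
for i in range(4):
    q=L[br&(abs(L[:,1]-50*i)<15)&(L[:,0]>-25)&(L[:,0]<25)&(P[:,2]>.063)]
    zz=s['tcp_pos'][2]*1000-q[:,2]
    t=q[zz>np.median(zz)-1.5]
    print('key',i+1,len(q),'top z',np.median(zz).round(1),'x,y ranges',np.percentile(t[:,:2],[2,98],axis=0).round(1).tolist())
```

```text
-40 11 [ 12.2  -3.2 -37.3] [ 7.3 -8.3] [15.1  3.4]
-36 5 [ 11.9  -4.  -34.7] [ 5.4 -7.9] [15.5  2.6]
-32 1 [ 10.   -7.2 -30.2] [10.  -7.2] [10.  -7.2]
key 1 156 top z 72.8 x,y ranges [[-15.3, -14.4], [18.4, 14.0]]
key 2 159 top z 72.6 x,y ranges [[-15.6, 36.2], [19.4, 63.6]]
key 3 126 top z 66.9 x,y ranges [[-14.8, 86.1], [18.1, 112.6]]
key 4 138 top z 72.6 x,y ranges [[-16.5, 135.6], [19.1, 163.4]]
```

Run:
```python
from h import *
n='scene'
p,d=camera(n)
s=get_state();T=rot(s['tcp_rot'])
for v in range(258,282,2):
    uv=[(u,v) for u in (374,376,378,380,382,384)]
    L=(pts(n,d,uv)-s['tcp_pos'])@T*1000
    print(v,[(p[v,u].max(),*a.round(0).astype(int)) for (u,_),a in zip(uv,L)])
w=camera('wrist')[0];cv2.imwrite('pics/w1.png',w)
print(get_calibration('wrist')['mount'])
```

```text
258 [(np.uint8(23), np.int64(61), np.int64(-13), np.int64(-110)), (np.uint8(21), np.int64(49), np.int64(-13), np.int64(-103)), (np.uint8(22), np.int64(42), np.int64(-14), np.int64(-99)), (np.uint8(20), np.int64(14), np.int64(-6), np.int64(-77)), (np.uint8(14), np.int64(17), np.int64(-12), np.int64(-81)), (np.uint8(22), np.int64(10), np.int64(-14), np.int64(-77))]
260 [(np.uint8(13), np.int64(57), np.int64(-12), np.int64(-103)), (np.uint8(24), np.int64(48), np.int64(-12), np.int64(-97)), (np.uint8(25), np.int64(39), np.int64(-13), np.int64(-91)), (np.uint8(25), np.int64(27), np.int64(-12), np.int64(-82)), (np.uint8(17), np.int64(17), np.int64(-13), np.int64(-76)), (np.uint8(53), np.int64(7), np.int64(-13), np.int64(-69))]
262 [(np.uint8(20), np.int64(44), np.int64(-6), np.int64(-86)), (np.uint8(24), np.int64(49), np.int64(-13), np.int64(-92)), (np.uint8(22), np.int64(40), np.int64(-14), np.int64(-87)), (np.uint8(16), np.int64(25), np.int64(-12), np.int64(-76)), (np.uint8(33), np.int64(14), np.int64(-12), np.int64(-68)), (np.uint8(60), np.int64(9), np.int64(-14), np.int64(-66))]
264 [(
[... 2783 characters left out ...]
p.int64(-6)), (np.uint8(131), np.int64(-10), np.int64(-9), np.int64(-5))]
280 [(np.uint8(232), np.int64(9), np.int64(7), np.int64(-6)), (np.uint8(201), np.int64(8), np.int64(2), np.int64(-7)), (np.uint8(134), np.int64(2), np.int64(0), np.int64(-4)), (np.uint8(126), np.int64(3), np.int64(-5), np.int64(-7)), (np.uint8(128), np.int64(798), np.int64(-347), np.int64(-729)), (np.uint8(125), np.int64(-4), np.int64(-12), np.int64(-5))]
[[ 9.99999559e-01 -4.47573580e-04  8.26240098e-04  4.77594067e-04]
 [-1.63370784e-04 -9.48698729e-01 -3.16181428e-01 -8.08048480e-02]
 [ 9.25367385e-04  3.16181154e-01 -9.48698383e-01 -1.65976892e-01]
 [ 0.00000000e+00  0.00000000e+00  0.00000000e+00  1.00000000e+00]]
```

View pics/w1.png

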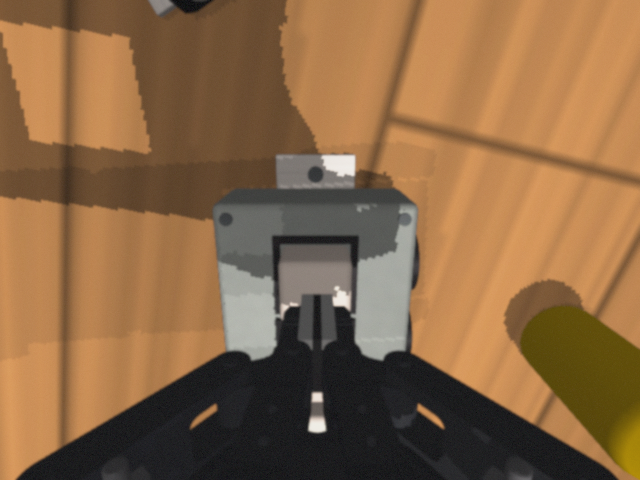

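The wrist view shows the tips centred on the key (column 318), but the scene depth puts their end well behind the nominal TCP. Key 1 is untouched at 72.8 mm. I'll keep creeping down 1 mm at a time and watch the force.

```bash
for i in 1 2 3 4 5; do python3 -m creep '[[0,0,1,0,0,0,-1],[0,0,0,0,0,0,-1]]' >/dev/null; python3 go.py|head -1|cut -c1-120; done;python3 -c "
from station import *;c=get_calibration('wrist');print({k:c[k] for k in c if k!='mount'})"
```

```text
t 5.9 p [0.5791 0.173  0.0662] yaw 13.23 tilt [-1.e-04 -0.e+00 -1.e+00] F [ 0.06 -0.66  0.08] w 0.0001 q [ 0.29  0.48  1
t 6.0667 p [0.5791 0.173  0.0652] yaw 13.23 tilt [-2.e-04 -1.e-04 -1.e+00] F [0.97 0.17 0.22] w 0.0001 q [ 0.29  0.49  1
t 6.2333 p [0.5791 0.173  0.0642] yaw 13.24 tilt [-2.e-04 -0.e+00 -1.e+00] F [-0.22 -0.98  0.16] w 0.0004 q [0.29 0.49 1
t 6.4 p [0.5791 0.173  0.0632] yaw 13.23 tilt [-2.e-04 -1.e-04 -1.e+00] F [-0.04  0.35  0.02] w -0.0003 q [ 0.29  0.49  
t 6.5667 p [0.5791 0.173  0.0622] yaw 13.24 tilt [-1.e-04 -1.e-04 -1.e+00] F [-0.35  0.37 -0.8 ] w 0.0 q [ 0.29  0.49  1
{'fx': 360.7641665680029, 'fy': 360.7641665680029, 'cx': 316.7176927748351, 'cy': 240.1767494965401}
```

With the wrist intrinsics (f=361), the tip edge at row 295 puts the finger end about 28 mm behind the nominal TCP. That agrees with the scene depth, so I expect contact at a TCP height of about 0.045. I'll approach to 0.050, then creep.

```bash
python3 -m creep '[[0,0,4,0,0,0,-1],[0,0,4,0,0,0,-1],[0,0,4,0,0,0,-1],[0,0,0,0,0,0,-1],[0,0,0,0,0,0,-1]]' >/dev/null; python3 go.py|head -1|cut -c1-120;for i in 1 2 3 4 ; do python3 -m creep '[[0,0,1,0,0,0,-1],[0,0,0,0,0,0,-1]]' >/dev/null; python3 go.py|head -1|cut -c1-120; done
```

```text
t 6.9833 p [0.5789 0.173  0.05  ] yaw 13.23 tilt [-8.e-04 -2.e-04 -1.e+00] F [-1.    0.21  1.53] w 0.0001 q [0.29 0.51 1
t 7.15 p [0.5791 0.173  0.0493] yaw 13.23 tilt [-2.e-04 -1.e-04 -1.e+00] F [-0.91 -0.19  1.53] w 0.0001 q [ 0.29  0.51  
t 7.3167 p [0.5792 0.173  0.0484] yaw 13.24 tilt [ 0. -0. -1.] F [-1.51 -0.16  2.44] w 0.0001 q [ 0.29  0.51  1.8  -0.  
t 7.4833 p [0.5792 0.1731 0.0474] yaw 13.24 tilt [ 1.e-04  0.e+00 -1.e+00] F [-0.86 -1.45  3.26] w -0.0001 q [ 0.29  0.5
t 7.65 p [0.5792 0.1731 0.0464] yaw 13.24 tilt [ 1.e-04  0.e+00 -1.e+00] F [-1.48 -1.01  5.09] w -0.0001 q [ 0.29  0.51
```

Key 1 yields as an up key should: 1.5 N at 0.050, about 5 N at 0.0464, a slope of about 0.8 N/mm. I'll lift and go to key 2.

```bash
python3 -m creep '[[0,0,-8,0,0,0,-1],[0,0,-8,0,0,0,-1],[0,17,0,0,0,0,-1],[0,17,0,0,0,0,-1],[0,16,0,0,0,0,-1],[0,0,4,0,0,0,-1],[0,0,4,0,0,0,-1],[0,0,3,0,0,0,-1],[0,0,0,0,0,0,-1],[0,0,0,0,0,0,-1]]' >/dev/null; python3 go.py|head -3|cut -c1-130;for i in 1 2 3 ; do python3 -m creep '[[0,0,1,0,0,0,-1],[0,0,0,0,0,0,-1]]' >/dev/null; python3 go.py|head -1|cut -c1-120; done
```

```text
t 8.4833 p [0.5902 0.125  0.0511] yaw 13.28 tilt [-7.e-04 -0.e+00 -1.e+00] F [-0.29 -0.87 -0.05] w -0.0001 q [ 0.21  0.5   1.8   0
K 1 [  0.1 -49.4 -22.9]
K 2 [ -0.3   0.6 -22.9]
t 8.65 p [0.5906 0.1248 0.0503] yaw 13.27 tilt [-1.e-04 -0.e+00 -1.e+00] F [ 0.16  0.13 -0.45] w -0.0004 q [ 0.21  0.51 
t 8.8167 p [0.5907 0.1247 0.0495] yaw 13.24 tilt [ 2.e-04  3.e-04 -1.e+00] F [-0.73  0.98  1.02] w -0.0001 q [ 0.21  0.5
t 8.9833 p [0.5908 0.1246 0.0485] yaw 13.23 tilt [ 3.e-04  3.e-04 -1.e+00] F [-0.21  2.07  3.53] w -0.0001 q [ 0.21  0.5
```

```bash
python3 -m creep '[[0,0,1,0,0,0,-1],[0,0,0,0,0,0,-1],[0,0,0,0,0,0,-1]]' >/dev/null; python3 go.py|head -1|cut -c1-120; python3 -m creep '[[0,0,-7,0,0,0,-1],[0,0,-7,0,0,0,-1],[0,17,0,0,0,0,-1],[0,17,0,0,0,0,-1],[0,16,0,0,0,0,-1],[0,0,5,0,0,0,-1],[0,0,5,0,0,0,-1],[0,0,4,0,0,0,-1],[0,0,0,0,0,0,-1],[0,0,0,0,0,0,-1]]' >/dev/null; python3 go.py|head -4|cut -c1-130;for i in 1 2 3 ; do python3 -m creep '[[0,0,1,0,0,0,-1],[0,0,0,0,0,0,-1]]' >/dev/null; python3 go.py|head -1|cut -c1-120; done
```

```text
t 9.2333 p [0.5908 0.1246 0.0475] yaw 13.23 tilt [ 4.e-04  3.e-04 -1.e+00] F [-0.32  2.19  3.5 ] w 0.0001 q [ 0.21  0.51
t 10.0667 p [0.6016 0.0763 0.047 ] yaw 13.27 tilt [-1.e-03 -1.e-04 -1.e+00] F [0.16 0.63 0.29] w 0.0001 q [ 0.12  0.51  1.79  0.  
K 1 [  0.2 -99.4 -27. ]
K 2 [ -0.1 -49.5 -27. ]
K 3 [ -0.1   0.4 -27. ]
t 10.2333 p [0.602  0.0761 0.0463] yaw 13.27 tilt [-0. -0. -1.] F [-0.32  0.15 -0.04] w 0.0 q [ 0.12  0.52  1.79  0.    
t 10.4 p [0.602  0.0759 0.0454] yaw 13.25 tilt [ 0. -0. -1.] F [ 0.09 -0.14  0.  ] w 0.0003 q [ 0.12  0.52  1.79 -0.    
t 10.5667 p [0.6021 0.0757 0.0443] yaw 13.23 tilt [ 1.e-04  1.e-04 -1.e+00] F [-0.17  0.32 -0.11] w -0.0001 q [ 0.12  0.
```

```bash
for i in 1 2 3 4; do python3 -m creep '[[0,0,0.5,0,0,0,-1],[0,0,0,0,0,0,-1]]' >/dev/null; python3 go.py|head -1|cut -c1-120; done
```

```text
t 10.7333 p [0.6022 0.0757 0.0442] yaw 13.23 tilt [ 2.e-04  1.e-04 -1.e+00] F [-0.8   1.3   4.98] w -0.0004 q [ 0.12  0.
t 10.9 p [0.6022 0.0757 0.0438] yaw 13.23 tilt [ 2.e-04  1.e-04 -1.e+00] F [-1.88  0.4   6.24] w -0.0 q [ 0.12  0.52  1.
t 11.0667 p [0.6022 0.0757 0.0434] yaw 13.23 tilt [ 2.e-04  1.e-04 -1.e+00] F [-1.41 -0.15  6.14] w -0.0001 q [ 0.12  0.
t 11.2333 p [0.6022 0.0758 0.043 ] yaw 13.23 tilt [ 3.e-04  1.e-04 -1.e+00] F [-2.14  0.16  7.55] w 0.0 q [ 0.12  0.52
```

Key 3 is solid to about 6 N, so it is the latched one, and it has moved only about 1 mm. I'll lift and tap key 4.

```bash
python3 -m creep '[[0,0,-9,0,0,0,-1],[0,0,-9,0,0,0,-1],[0,17,0,0,0,0,-1],[0,17,0,0,0,0,-1],[0,16,0,0,0,0,-1],[0,0,4,0,0,0,-1],[0,0,4,0,0,0,-1],[0,0,2,0,0,0,-1],[0,0,0,0,0,0,-1],[0,0,0,0,0,0,-1]]' >/dev/null; python3 go.py|cut -c1-130;for i in 1 2 3 4; do python3 -m creep '[[0,0,1,0,0,0,-1],[0,0,0,0,0,0,-1]]' >/dev/null; python3 go.py|head -1|cut -c1-120; done
```

```text
t 12.0667 p [0.6131 0.0277 0.0502] yaw 13.27 tilt [-7.e-04  0.e+00 -1.e+00] F [ 0.07 -1.   -0.28] w 0.0003 q [ 0.04  0.52  1.77  0
K 1 [   0.2 -149.4  -23.7]
K 2 [ -0.2 -99.5 -23.7]
K 3 [ -0.2 -49.6 -23.7]
K 4 [  0.    0.5 -23.8]
t 12.2333 p [0.6134 0.0277 0.0494] yaw 13.26 tilt [-1.e-04  3.e-04 -1.e+00] F [-0.36  1.72  1.68] w 0.0 q [ 0.04  0.52  
t 12.4 p [0.6136 0.0274 0.0484] yaw 13.24 tilt [ 2.e-04  3.e-04 -1.e+00] F [-0.29  1.74  2.7 ] w -0.0001 q [ 0.04  0.52 
t 12.5667 p [0.6137 0.0273 0.0474] yaw 13.23 tilt [ 3.e-04  3.e-04 -1.e+00] F [-0.63  2.04  3.36] w 0.0 q [ 0.04  0.52  
t 12.7333 p [0.6137 0.0272 0.0464] yaw 13.23 tilt [ 4.e-04  2.e-04 -1.e+00] F [-0.34  2.68  5.57] w -0.0 q [ 0.04  0.52
```

Key 4 is up. Back to key 3 for the full press, aiming for a TCP height of about 0.038.

```bash
python3 -m creep '[[0,0,-7,0,0,0,-1],[0,0,-7,0,0,0,-1],[0,-17,0,0,0,0,-1],[0,-17,0,0,0,0,-1],[0,-16,0,0,0,0,-1],[0,0,5,0,0,0,-1],[0,0,5,0,0,0,-1],[0,0,5,0,0,0,-1],[0,0,0,0,0,0,-1],[0,0,0,0,0,0,-1]]' >/dev/null; python3 go.py|cut -c1-130;for i in 1 2 3 ; do python3 -m creep '[[0,0,1,0,0,0,-1],[0,0,1,0,0,0,-1],[0,0,0,0,0,0,-1]]' >/dev/null; python3 go.py|head -1|cut -c1-120; done
```

```text
t 13.5667 p [0.6019 0.0749 0.0449] yaw 13.2 tilt [-8.e-04 -3.e-04 -1.e+00] F [-0.15 -0.17 -0.15] w 0.0001 q [ 0.12  0.52  1.79 -0.
K 1 [   0.  -100.8  -29.1]
K 2 [ -0.3 -50.9 -29.1]
K 3 [ -0.1  -1.  -29.1]
K 4 [  0.1  49.1 -29.1]
t 13.8167 p [0.6022 0.0751 0.0437] yaw 13.22 tilt [ 1.e-04 -4.e-04 -1.e+00] F [-1.43 -2.3   5.51] w -0.0001 q [ 0.12  0.
t 14.0667 p [0.6023 0.0751 0.042 ] yaw 13.23 tilt [ 3.e-04 -5.e-04 -1.e+00] F [-2.46 -2.46  6.34] w 0.0001 q [ 0.12  0.5
t 14.3167 p [0.6022 0.0751 0.0401] yaw 13.23 tilt [ 2.e-04 -5.e-04 -1.e+00] F [-2.13 -2.02  8.78] w -0.0003 q [ 0.12  0.
```

```bash
python3 -m creep '[[0,0,1,0,0,0,-1],[0,0,1,0,0,0,-1],[0,0,0,0,0,0,-1],[0,0,0,0,0,0,-1],[0,0,0,0,0,0,-1]]' >/dev/null; python3 go.py|head -1|cut -c1-120; python3 -m creep '[[0,0,-5,0,0,0,-1],[0,0,-8,0,0,0,-1],[0,0,-15,0,0,0,-1],[0,0,-30,0,0,0,-1],[0,0,-30,0,0,0,-1],[-30,0,-10,0,0,0,-1],[-40,0,0,0,0,0,-1],[-40,0,0,0,0,0,-1],[-30,0,0,0,0,0,-1],[0,0,0,0,0,0,-1],[0,0,0,0,0,0,-1],[0,0,0,0,0,0,-1]]' ;python3 - <<'E'
from h import *
for n in('scene','top'):
    p,d=camera(n);cv2.imwrite(f'pics/{n}9.png',p)
    c=get_calibration(n);Rm=rot(c['orientation'])
    for k in [[.5790,.1731],[.5901,.1244],[.6016,.0759],[.6133,.0272]]:
        q=Rm.T@(np.r_[k,.071]-c['origin']);u=c['cx']-c['fx']*q[0]/q[2];v=c['cy']+c['fy']*q[1]/q[2]
        print(n,u.round(),v.round(),np.median(pts(n,d,[(u+a,v+b) for a in range(-3,4) for b in range(-3,4)]),0).round(4))
E
```

```text
t 14.7333 p [0.6023 0.0751 0.0384] yaw 13.23 tilt [ 3.e-04 -5.e-04 -1.e+00] F [-3.33 -1.6  11.4 ] w -0.0003 q [ 0.12  0.
time_s: 15.73
tcp_pos: [0.4671, 0.0437, 0.136]
tcp_rot: [3.121, 0.362, 0.003]
force: [0.7, 0.3, -0.1]
width: -0.0001
scene 378.0 280.0 [0.5799 0.1746 0.0726]
scene 359.0 272.0 [0.591  0.1257 0.0721]
scene 340.0 266.0 [0.6032 0.0759 0.0719]
scene 322.0 259.0 [0.6143 0.0298 0.0727]
top 231.0 241.0 [0.5787 0.1725 0.0733]
top 256.0 236.0 [0.5897 0.1241 0.074 ]
top 281.0 230.0 [0.6013 0.0757 0.0732]
top 306.0 224.0 [0.6128 0.0271 0.0733]
```

View pics/scene9.png

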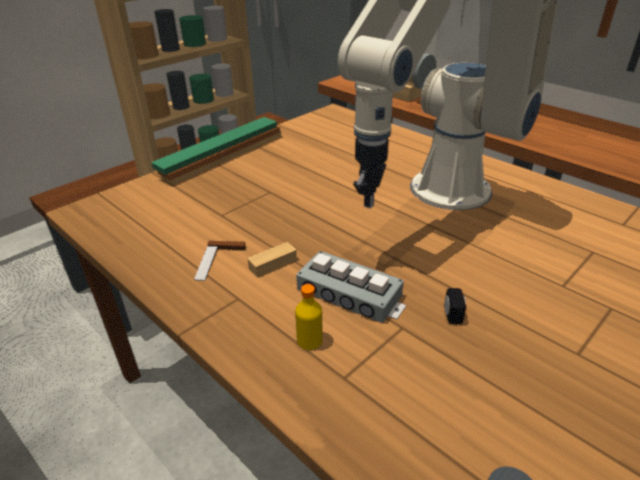

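All four keys (row at about (322,259) to (378,280)) are level, the bystanders are where they were, and the arm is clear. I'll hand the job in.

```bash
python3 -c "
from station import ticket;print(ticket.finish_job())"
```

```text
the job is handed in; nothing more can be done
None
```

I tapped all four keys from left to right, found the third one latched, pressed it fully down and let it spring up. The job is handed in; it reported no verdict.

- **Taps:** Keys 1, 2 and 4 gave way from 1–2 N and were pushed only about 2–4 mm. Key 3 stayed solid to about 6 N and had looked about 6 mm lower than the others in the first picture.
- **Press:** I pushed key 3 about 6 mm below its latched height, with 11.4 N on the wrist.
- **Last checks:** The top camera puts the four key tops at 73.3, 74.0, 73.2 and 73.3 mm. In the last picture the bystanders look unmoved (judged by eye, not measured), and the arm stands clear with no force on it.
- **Disagreements:**
  - The closed fingertips ended about 24 mm short of the stated TCP. I first noticed this from the missing contact force on key 1, then confirmed it with the scene and wrist cameras, and from there set the heights by contact.
  - The scene camera's last heights were about 1 mm lower (71.9–72.7 mm, key 3 at 71.9). It read about the same for untouched up keys earlier, so I took this as camera bias.

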